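# Screw down the captive knobs of a test jig's cover

### The job

Bolt down the cover of the test jig: screw each of its three captive knobs clockwise until it squeezes its rubber washer and comes firmly to its stop, let go of it, and go on to the next. Do the long bar knob first, then the wing knob, then the square knob, and do not disturb the things lying on and around the jig.

Things in the scene. Friction and masses are not known exactly. Their poses are not given: they have to be found in the camera images.
- jig: low box jig fixed to the bench, 176 x 176 mm, its grey cover's top 38 mm up. Three steel bosses (25 mm wide) with rubber washers on them, whose tops are 45 mm over the bench, at (x, y) = (-50, 50), (-50, -50), (50, 0) mm in its frame, each with any one of the knobs. Two dowels, 10 mm wide, 4 mm high, at (75, 50), (75, -50). Sockets on its -x side. Origin: centre of the underside; z up
- bar_knob: long black bar, 42 mm along its x, 12 thick (y), 8 to 28 mm above the origin, on a steel shoulder 24 mm wide, 6 thick. Origin: centre of the shoulder's underside, on the screw axis, z up. Only turns and sinks: clockwise from above lowers it 2.5 mm per rad. The hard stop is 1.3 to 2.5 rad from the start; the last 0.4 rad squeeze the washer. Friction 0.12 Nm; at the stop over 0.5. It stays as left
- wing_knob: black knob with two wings that lean outward, 10 mm thick (its y), 33 mm across the wings (its x) at the top, 6 to 28 mm above the origin; steel shoulder 22 mm wide and 6 mm thick. Origin, screw, travel, friction and stop as for the bar knob, the three starts being independent. All knobs also drag by 0.06 Nm per rad/s
- square_knob: black knob with a square head, 16 x 16 mm (along its x and y), 8 to 28 mm above the origin; steel shoulder 23 mm wide and 6 mm thick. Origin, screw, travel, friction, drag and stop as for the other knobs
- usb_stick: blue memory stick, 52 x 17 x 8 mm, lying loose on the jig's cover near one edge; leave it
- paste_jar: white jar with a green lid, 47 mm wide, 44 mm high, standing loose to the right of the jig (its -y side); leave it
- blade_driver: thin screwdriver with a blue ribbed grip, 111 mm long, lying loose to the left of the jig (its +y side); leave it
- screw_dish: round steel dish of screws, 72 mm wide and 16 mm high, loose, to the right of the jig (-y side); leave it
- braid_spool: yellow reel of copper braid, 47 x 63 mm and 10 mm high, lying loose behind the jig; leave it

How it is judged:
On the way, in this order (a step that is already met when the one before it is completed fails the run):
1. the bar knob is tight on its washer (clamping force over 8 N) and let go (contact force between bar_knob and jig above 8 N and contact force between bar_knob and the fingers below 0.2 N), for 0.2 s.
2. then the wing knob is tight and let go (contact force between wing_knob and jig above 8 N and contact force between wing_knob and the fingers below 0.2 N), for 0.2 s.
3. then the square knob is tight and let go (contact force between square_knob and jig above 8 N and contact force between square_knob and the fingers below 0.2 N), for 0.2 s.
At the end, for the whole second after the job is handed in: all three knobs stay screwed down on their washers, each clamping with more than 8 N after it has been let go (contact force between each of bar_knob, wing_knob, square_knob and jig above 8 N); the robot touches nothing.
It fails at once if a thing lying on or around the jig is moved more than 20 mm (distance of any of usb_stick, paste_jar, blade_driver, screw_dish, braid_spool from where it was at the start of the episode above 0.02 m).
It also fails if it takes over 72 s, if anything falls off the work surface, if the arm or the gripper's body presses on something with over 40 N, if the wrist force passes 120 N, or if a joint passes its speed limit or range.

### The arm

A 6-joint arm with a two-finger parallel gripper is mounted at the origin on a cart in front of the work surface, level with it; the furniture and walls round the work are solid. World frame = base frame: x ahead of the robot, y to its left, z up, the work surface at z = 0. Lengths are in m, angles in rad, forces in N, time in s.
With the tool pointing down it reaches from about 0.275 to 0.75 m from the base axis. Payload 10.2 kg.
Tool frame: the origin (TCP) lies midway between the tips of the shut fingers; the grasp point (between the pads) lies 19 mm behind it; z points along the fingers, y is the line along which they close (so a half turn about z gives the same grasp; the last joint's range is limited). The gripper opens to 85 mm and grips with 20 to 120 N. Pads are 22 mm wide; open, the fingers measure 114 mm over their backs; the gripper's body (76 mm by 85 mm) begins 54 mm behind the grasp point. The pads swing forward as they close: fully open they stand 13 mm farther back than shut.
Start: joints at [0.941, 0.313, 1.498, -0, 1.331, -0.223], TCP at [0.208, 0.482, 0.231] pointing down, gripper open.
Joint ranges: [-2.94, 2.94], [-0.97, 2.17], [0.19, 2.56], [-1.23, 4.37], [0.02, 3.11], [-2.88, 2.88]. Speed limits (rad/s): [2.39, 2.39, 3.01, 3.14, 3.14, 3.14].

### API

Orientations are given as [roll, pitch, yaw] about the fixed x, y, z axes, in that order (R = Rz(yaw) Ry(pitch) Rx(roll)).
In Python, from bench import manip, viewer gives the robot as it stands.
- The arm moves only by the tool apply_moves, never from a script. Its arguments are lists of equal length, an entry for each row: "linear": the shift along the world's x, y, z in m, a list of three; "rotation": the turn, a rotation vector about the world's x, y, z in degrees, a list of three; "gripper": the opening in per cent of the stroke, from 0 (shut) to 100 (fully open). In form: {"linear": [[x, y, z], ...], "rotation": [[wx, wy, wz], ...], "gripper": [gripper, ...]}. A call has 1 to 20 rows; each row is the pose to reach, as a shift and turn from the pose commanded when the call began; what a row does not reach only later rows make up. A row lasts 1/10 s, in which the tool goes at most 50 mm and 8.59 degrees, less where a joint would pass 70% of its speed; a pose out of reach is approached as far as the arm can. A call with a gripper value outside its range is refused whole. The fingers move at their own pace and stop on an object; "newtons" is the grip in N (left out, the last holds). Time passes only in rows, so rows that repeat a pose let the fingers close. It gives the time, the measured TCP pose, the force, the opening and the grip force at its end, in the units of the state.
- manip.state(): the state, without advancing time (a new reading comes with each control period).
- viewer.capture(name): name is "side" or "top" or "wrist"; returns (picture, depth): 420x560x3 uint8, red, green, blue; 420x560 float32, m along the optical axis (not along the pixel's ray), 0 where there is no reading.
- viewer.calibration(name): a dict with "mtx" (3x3 intrinsics, pixels), "k1" (the pictures are not rectified: a ray, as slopes to the right and down, at radius r is drawn at 1 + k1 r^2 times it, then the intrinsics apply), "extrinsics" (4x4, takes a point from camera to world coordinates). Camera axes: x right, y down, z forward; pixel columns grow to the right and rows downward; lengths in m; the calibration is good to about 2 mm. A picture is of the moment at which its call begins: read the wrist's pose just before it. calibration takes no time and is no camera call; for the wrist camera it gives the pose at the moment of the call.
- manip.hand_in(): hands the job in; it is judged then, once.
The state is a dict: "t": time; "joint_positions": joint angles; "dq": joint speeds; "tau": joint torques, N m; "tcp_pos": TCP position; "orientation": TCP orientation; "wrist_force": force on the tool from outside, world axes, zero at the start; "ft_torque": the same for the moment, N m; "opening": finger opening in m; "finger_force": force on a finger pad.
Only numpy, scipy, OpenCV 4.12 (cv2) and the standard library are available. Lean on these libraries where they do the work, as an engineer would, in place of code of your own. Each camera call takes 0.05 s, during which the arm holds its last target. There are 200 camera calls.

## Working session

There is one attempt and no reset: what is moved stays moved. The work goes in short steps, Python scripts to look and compute and a tool call to move; the robot and the scene stay as the last step left them, time stands still between calls to the robot, and variables do not carry over. Pictures are saved under pics/ and viewed, at most 10 in all, crops included, and the job is handed in when it is done.

Besides the shell and the picture viewer there is one more tool, called after "Request:" as name(argument=value, ...) on one line, values as JSON. apply_moves: Moves the arm, as the interface text tells. Its arguments: {"type":"object","properties":{"linear":{"type":"array"},"rotation":{"type":"array"},"gripper":{"type":"array"},"newtons":{"type":"number"}},"required":["linear","rotation","gripper"]}

```bash
mkdir -p pics
python3 - <<'E'
from bench import manip, viewer
import cv2,numpy as np
s=manip.state(); print({k:np.round(v,3).tolist() for k,v in s.items()})
for n in ["top","side"]:
    p,d=viewer.capture(n); cv2.imwrite(f"pics/{n}0.png",p[:,:,::-1]); np.savez(f"{n}0.npz",p=p,d=d)
    c=viewer.calibration(n); print(n,c)
E
```

```text
{'t': 0.0, 'joint_positions': [0.941, 0.313, 1.498, -0.0, 1.331, -0.223], 'dq': [0.001, -0.0, 0.001, -0.0, -0.001, 0.002], 'tau': [0.0, -41.226, -25.975, -0.0, 0.004, 0.0], 'tcp_pos': [0.208, 0.482, 0.231], 'orientation': [-3.14, -0.0, 2.735], 'wrist_force': [-0.199, -0.031, -0.29], 'ft_torque': [0.004, 0.021, 0.008], 'finger_force': 0.0, 'opening': 0.085}
top {'mtx': array([[503.17564182,   0.        , 282.26723374],
       [  0.        , 503.17564182, 213.46567464],
       [  0.        ,   0.        ,   1.        ]]), 'k1': -0.026836252645316288, 'extrinsics': array([[ 5.31570834e-04, -9.98532537e-01,  5.41524722e-02,
         4.67752958e-01],
       [-9.99796377e-01, -1.62306336e-03, -2.01139291e-02,
         2.87924943e-01],
       [ 2.01723055e-02, -5.41307535e-02, -9.98330075e-01,
         9.74126194e-01],
       [ 0.00000000e+00,  0.00000000e+00,  0.00000000e+00,
         1.00000000e+00]])}
side {'mtx': array([[482.11158419,   0.        , 273.11187487],
       [  0.        , 482.11158419, 217.58420903],
       [  0.        ,   0.        ,   1.        ]]), 'k1': -0.06764476406086281, 'extrinsics': array([[-0.98584571, -0.0779944 ,  0.14840858,  0.40045599],
       [-0.16736293,  0.51006111, -0.84369859,  1.00848668],
       [-0.00989368, -0.85659473, -0.51589493,  0.51153233],
       [ 0.        ,  0.        ,  0.        ,  1.        ]])}
```

View pics/top0.png

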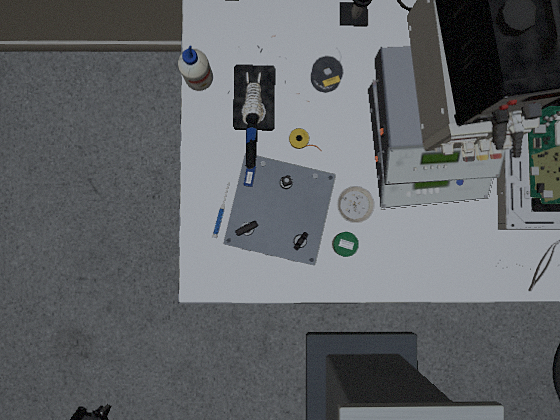

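View pics/side0.png

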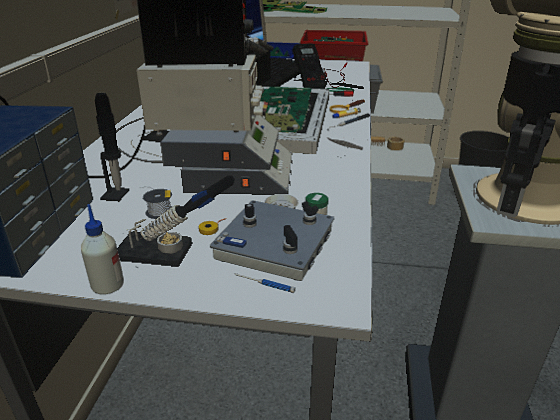

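The top view shows the jig at about (280,212), with the bar at (246,229), the wing at (301,241) and the square at (286,182). A soldering iron overhangs the jig's far-left edge at (250,150).

```bash
cat > h.py <<'E'
import numpy as np,cv2
def rays(uv,c):
    uv=np.asarray(uv,float).reshape(-1,2);K=c["mtx"]
    s=cv2.undistortPoints(uv.reshape(-1,1,2),K,np.array([c["k1"],0,0,0,0.]))[:,0]
    return np.c_[s,np.ones(len(s))]
def plane(uv,c,z):
    r=rays(uv,c)@c["extrinsics"][:3,:3].T;o=c["extrinsics"][:3,3]
    return o+r*((z-o[2])/r[:,2])[:,None]
def depthpts(uv,d,c):
    uv=np.asarray(uv);r=rays(uv,c)*d[uv[:,1].astype(int),uv[:,0].astype(int)][:,None]
    return r@c["extrinsics"][:3,:3].T+c["extrinsics"][:3,3]
E
python3 - <<'E'
from h import *
from bench import viewer
c=viewer.calibration("top");f=np.load("top0.npz");p,d=f["p"],f["d"]
vv,uu=np.mgrid[100:290,150:410];uv=np.c_[uu.ravel(),vv.ravel()]
P=depthpts(uv,d,c);H=P[:,2].reshape(vv.shape)
print("heights", [ (int(u),int(v),np.round(depthpts([[u,v]],d,c)[0],3).tolist()) for u,v in [(246,229),(301,241),(286,182),(265,205),(345,244),(355,204),(251,150),(251,135),(300,138),(249,178),(220,220),(200,150)]])
# jig cover
m=((abs(H-.038)<.008)).astype(np.uint8);m=cv2.morphologyEx(m,cv2.MORPH_OPEN,np.ones((3,3)))
cs=max(cv2.findContours(m,0,2)[0],key=cv2.contourArea)
q=plane(cs[:,0]+[150,100],c,.038)[:,:2]
print("jig",cv2.minAreaRect((q*1000).astype(np.float32)))
# knobs
g=p.max(2)[100:290,150:410]
dk=((g<60)&(H>.055)&(H<.1)).astype(np.uint8)
n,l,st,ce=cv2.connectedComponentsWithStats(dk)
for i in range(1,n):
    if st[i,4]<20: continue
    ys,xs=np.where(l==i);w=plane(np.c_[xs+150,ys+100],c,.076)
    print(st[i],np.round(w.mean(0),4),cv2.minAreaRect((w[:,:2]*1000).astype(np.float32)), np.median(H[l==i]))
cv2.imwrite("pics/c1.png",cv2.resize(p[100:290,170:400,::-1],None,fx=3.1,fy=3.1,interpolation=cv2.INTER_CUBIC))
# obstacle height map
hm=np.clip(H/.2*255,0,255).astype(np.uint8)
E
```

```text
heights [(246, 229, [0.489, 0.334, 0.079]), (301, 241, [0.467, 0.236, 0.069]), (286, 182, [0.468, 0.288, 0.974]), (265, 205, [0.534, 0.301, 0.038]), (345, 244, [0.462, 0.153, 0.043]), (355, 204, [0.539, 0.128, 0.007]), (251, 150, [0.617, 0.323, 0.152]), (251, 135, [0.647, 0.324, 0.13]), (300, 138, [0.667, 0.234, 0.008]), (249, 178, [0.584, 0.331, 0.041]), (220, 220, [0.507, 0.388, 0.008]), (200, 150, [0.644, 0.429, -0.001])]
jig ((527.831787109375, 273.87939453125), (175.38304138183594, 175.32301330566406), 76.80290985107422)
[228   0   6  29 111] [0.7004 0.091  0.076 ] ((698.151123046875, 90.68055725097656), (51.70932388305664, 7.619138717651367), 4.010430812835693) 0.08236549739548038
[96 13 13 10 77] [0.6909 0.325  0.076 ] ((689.9889526367188, 324.6017761230469), (16.479835510253906, 21.662471771240234), 0.29519122838974) 0.09698005404095944
[231  34   6  48 157] [0.6243 0.0859 0.076 ] ((618.414306640625, 84.82495880126953), (85.78251647949219, 8.608720779418945), 4.386887550354004) 0.08266575362490414
[132  76  10  11  62] [0.5754 0.2623 0.076 ] ((576.0983276367188, 262.0915832519531), (16.5239315032959, 16.506595611572266), 18.652774810791016) 0.0771264305438184
[ 86 121  22  15 156] [0.4905 0.334  0.076 ] ((490.2476806640625, 333.9344482421875), (13.56893253326416, 40.57326889038086), 26.70249366760254) 0.0764724338184381
[144 132  14  18 103] [0.4682 0.2376 0.076 ] ((468.022216796875, 237.8500213623047), (9.641593933105469, 35.080997467041016), 54.88817596435547) 0.0724751819556293
```

View pics/c1.png

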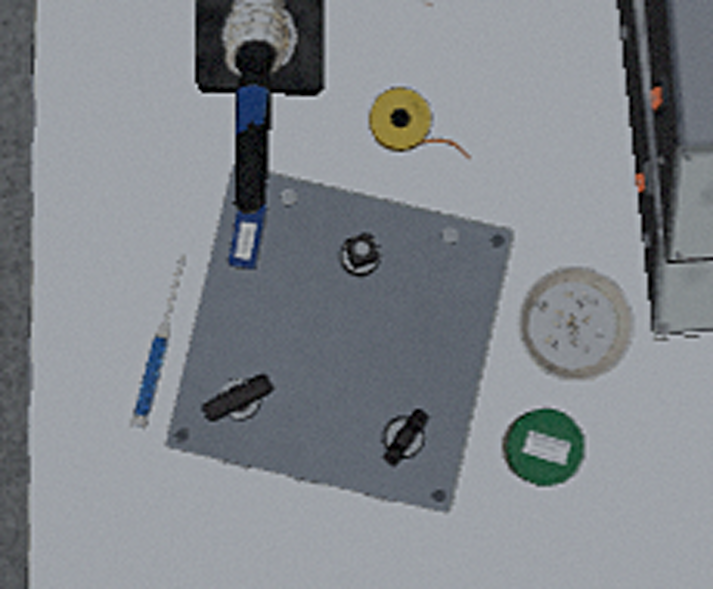

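Run:
```python
from h import *
from bench import viewer
c=viewer.calibration("top");d=np.load("top0.npz")["d"]
vv,uu=np.mgrid[130:185,238:268];uv=np.c_[uu.ravel(),vv.ravel()]
P=depthpts(uv,d,c);P=P[(P[:,2]>.07)&(P[:,2]<.3)]
for a in np.arange(.56,.70,.01):
    q=P[(P[:,0]>=a)&(P[:,0]<a+.01)]
    if len(q): print(round(a,2),len(q),q.min(0).round(3),q.max(0).round(3))
q=P[P[:,0]<.66];print(np.hypot(q[:,0]-.5762,q[:,1]-.2624).min())
```

```text
0.58 21 [0.586 0.318 0.157] [0.589 0.331 0.164]
0.59 64 [0.59  0.316 0.155] [0.6   0.332 0.17 ]
0.6 58 [0.6   0.315 0.144] [0.61  0.331 0.164]
0.61 54 [0.611 0.315 0.143] [0.62  0.332 0.156]
0.62 55 [0.62  0.315 0.135] [0.63  0.332 0.15 ]
0.63 58 [0.63  0.314 0.121] [0.64  0.332 0.143]
0.64 59 [0.64  0.314 0.116] [0.65  0.333 0.137]
0.65 47 [0.65  0.314 0.109] [0.66  0.333 0.131]
0.05574640536026164
```

Request:
apply_moves(linear=[[0.04, -0.02, 0], [0.08, -0.04, 0], [0.12, -0.06, 0], [0.16, -0.08, -0.01], [0.2, -0.105, -0.02], [0.24, -0.13, -0.03], [0.282, -0.148, -0.04], [0.282, -0.148, -0.04], [0.282, -0.148, -0.04]], rotation=[[0, 0, -6], [0, 0, -12], [0, 0, -18], [0, 0, -24], [0, 0, -30], [0, 0, -36], [0, 0, -40], [0, 0, -40], [0, 0, -40]], gripper=[60, 60, 60, 60, 60, 60, 60, 60, 60], newtons=80)

```text
t: 1.0
tcp_pos: [0.4899, 0.3337, 0.1905]
orientation: [-3.14, -0.0, 2.036]
wrist_force: [-1.2, 1.2, -0.2]
opening: 0.0516
finger_force: 0.0
```

```bash
cat > w.py <<'E'
from h import *
from bench import manip,viewer
import sys
def look(name,kn):
    c=viewer.calibration("wrist");p,d=viewer.capture("wrist")
    cv2.imwrite(f"pics/{name}.png",p[:,:,::-1])
    vv,uu=np.mgrid[0:420,0:560];uv=np.c_[uu.ravel(),vv.ravel()]
    P=depthpts(uv,d,c);H=P[:,2].reshape(420,560)
    for k in kn:
        near=(np.hypot(P[:,0]-k[0],P[:,1]-k[1])<.035).reshape(420,560)&(d>0)
        m=near&(H>.06)&(H<.09)
        zt=np.percentile(H[m],90); m&=(H>zt-.004)
        X=P.reshape(420,560,3)[m]
        n=cv2.morphologyEx(m.astype(np.uint8),cv2.MORPH_OPEN,np.ones((3,3)))
        X=P.reshape(420,560,3)[n>0]
        print(k,"top z",round(zt,4),"mean",X.mean(0).round(4),"rect",np.round(np.hstack(cv2.minAreaRect((X[:,:2]*1000).astype(np.float32))),1),len(X))
    print("cam",c["extrinsics"][:3,3].round(3))
E
python3 - <<'E'
from w import *
look("w1",[(.4905,.334),(.468,.237),(.576,.262)])
E
```

```text
(0.4905, 0.334) top z 0.0777 mean [0.4905 0.3367 0.0767] rect [490.7 336.1  11.8  40.9  29.3] 545Traceback (most recent call last):
  File "<stdin>", line 2, in <module>
  File "w.py", line 12, in look
    zt=np.percentile(H[m],90); m&=(H>zt-.004)
    return _quantile_unchecked(
        a, q, axis, out, overwrite_input, method, keepdims, weights)
    return _ureduce(a,
                    func=_quantile_ureduce_func,
    ...<5 lines>...
                    overwrite_input=overwrite_input,
                    method=method)
    r = func(a, **kwargs)
    result = _quantile(arr,
                       quantiles=q,
    ...<2 lines>...
                       out=out,
                       weights=wgt)
    slices_having_nans = np.isnan(arr[-1, ...])
                                  ~~~^^^^^^^^^
IndexError: index -1 is out of bounds for axis 0 with size 0
```

View pics/w1.png

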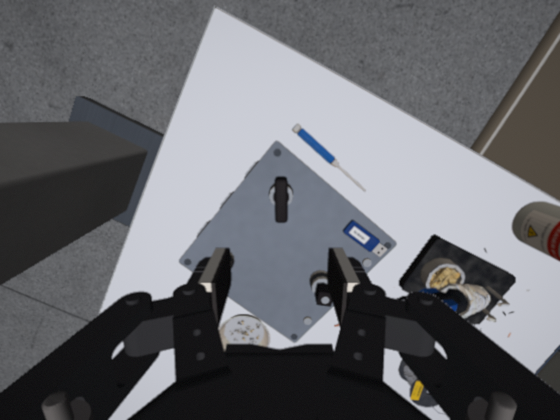

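Bar at (281,199), upright in the picture, so its long axis is across the closing line. The fingers lie either side of it. I'll lower and grip.

Request:
apply_moves(linear=[[0.0005, 0.001, -0.03], [0.0005, 0.001, -0.06], [0.0005, 0.001, -0.09], [0.0005, 0.001, -0.11], [0.0005, 0.001, -0.12], [0.0005, 0.001, -0.13], [0.0005, 0.001, -0.13], [0.0005, 0.001, -0.13], [0.0005, 0.001, -0.13], [0.0005, 0.001, -0.13], [0.0005, 0.001, -0.13], [0.0005, 0.001, -0.13], [0.0005, 0.001, -0.13], [0.0005, 0.001, -0.13], [0.0005, 0.001, -0.13]], rotation=[[0, 0, 1], [0, 0, 1], [0, 0, 1], [0, 0, 1], [0, 0, 1], [0, 0, 1], [0, 0, 1], [0, 0, 1], [0, 0, 1], [0, 0, 1], [0, 0, 1], [0, 0, 1], [0, 0, 1], [0, 0, 1], [0, 0, 1]], gripper=[60, 60, 60, 60, 60, 60, 60, 0, 0, 0, 0, 0, 0, 0, 0], newtons=80)

```text
t: 2.55
tcp_pos: [0.4908, 0.3355, 0.0624]
orientation: [3.139, -0.0, 2.054]
wrist_force: [-0.4, 0.1, 6.2]
opening: 0.0099
finger_force: 79.1
```

Request:
apply_moves(linear=[[0, 0, 0], [0, 0, 0], [0, 0, 0], [0, 0, 0], [0, 0, 0], [0, 0, -0.0005], [0, 0, -0.0005], [0, 0, -0.0005], [0, 0, -0.001], [0, 0, -0.001], [0, 0, -0.001], [0, 0, -0.0015]], rotation=[[0, 0, -5], [0, 0, -10], [0, 0, -15], [0, 0, -20], [0, 0, -25], [0, 0, -30], [0, 0, -35], [0, 0, -40], [0, 0, -45], [0, 0, -50], [0, 0, -55], [0, 0, -60]], gripper=[0, 0, 0, 0, 0, 0, 0, 0, 0, 0, 0, 0], newtons=80)

```text
t: 3.75
tcp_pos: [0.4909, 0.3354, 0.0599]
orientation: [3.14, -0.002, 1.004]
wrist_force: [3.9, 2.6, -1.0]
opening: 0.0096
finger_force: 78.6
```

```bash
cat > s.py <<'E'
from bench import manip
import numpy as np
s=manip.state();print({k:np.round(s[k],3).tolist() for k in["t","joint_positions","tcp_pos","orientation","wrist_force","ft_torque","opening"]},"yaw",np.degrees(s["orientation"][2]).round(1))
E
python3 s.py
```

```text
{'t': 3.75, 'joint_positions': [0.403, 0.64, 1.472, 0.0, 1.027, 0.97], 'tcp_pos': [0.491, 0.335, 0.06], 'orientation': [3.14, -0.002, 1.004], 'wrist_force': [3.896, 2.573, -1.003], 'ft_torque': [0.378, -0.597, 0.153], 'opening': 0.01} yaw 57.5
```

Request:
apply_moves(linear=[[0, 0, 0], [0, 0, -0.0005], [0, 0, -0.0005], [0, 0, -0.001], [0, 0, -0.001], [0, 0, -0.0015]], rotation=[[0, 0, -5], [0, 0, -10], [0, 0, -15], [0, 0, -20], [0, 0, -25], [0, 0, -30]], gripper=[0, 0, 0, 0, 0, 0])

```text
t: 4.35
tcp_pos: [0.491, 0.3354, 0.0585]
orientation: [3.141, -0.002, 0.48]
wrist_force: [1.7, 2.2, -0.1]
opening: 0.0099
finger_force: 78.8
```

```bash
python3 s.py
```

```text
{'t': 4.35, 'joint_positions': [0.402, 0.642, 1.473, -0.0, 1.025, 1.493], 'tcp_pos': [0.491, 0.335, 0.059], 'orientation': [3.141, -0.002, 0.48], 'wrist_force': [1.657, 2.173, -0.084], 'ft_torque': [0.229, -0.529, 0.163], 'opening': 0.01} yaw 27.5
```

Request:
apply_moves(linear=[[0, 0, 0], [0, 0, -0.0005], [0, 0, -0.0005], [0, 0, -0.001]], rotation=[[0, 0, -5], [0, 0, -10], [0, 0, -15], [0, 0, -20]], gripper=[0, 0, 0, 0])

```text
t: 4.75
tcp_pos: [0.491, 0.3353, 0.0577]
orientation: [-3.141, -0.002, 0.131]
wrist_force: [2.0, 0.6, 1.8]
opening: 0.0101
finger_force: 79.1
```

```bash
python3 s.py
```

```text
{'t': 4.75, 'joint_positions': [0.402, 0.643, 1.474, -0.0, 1.023, 1.842], 'tcp_pos': [0.491, 0.335, 0.058], 'orientation': [-3.141, -0.002, 0.131], 'wrist_force': [2.047, 0.618, 1.75], 'ft_torque': [0.108, -0.35, 0.179], 'opening': 0.01} yaw 7.5
```

Request:
apply_moves(linear=[[0, 0, 0], [0, 0, -0.0005], [0, 0, -0.0005], [0, 0, -0.001]], rotation=[[0, 0, -5], [0, 0, -10], [0, 0, -15], [0, 0, -20]], gripper=[0, 0, 0, 0])

```text
t: 5.15
tcp_pos: [0.4911, 0.3353, 0.0574]
orientation: [3.142, -0.003, -0.213]
wrist_force: [0.1, -0.9, 9.1]
opening: 0.0096
finger_force: 117.5
```

```bash
python3 s.py
```

```text
{'t': 5.15, 'joint_positions': [0.403, 0.643, 1.474, -0.002, 1.022, 2.188], 'tcp_pos': [0.491, 0.335, 0.057], 'orientation': [3.142, -0.003, -0.213], 'wrist_force': [0.053, -0.869, 9.108], 'ft_torque': [-0.059, 0.089, 2.771], 'opening': 0.01} yaw -12.2
```

Torque jumped to 2.8 Nm, so the bar is at its stop. I'll let go and go over to the wing, re-orienting by +157°.

Request:
apply_moves(linear=[[0, 0, 0], [0, 0, 0], [0, 0, 0], [0, 0, 0], [0, 0, 0], [0, 0, 0.03], [0, 0, 0.07], [0, 0, 0.1]], rotation=[[0, 0, 0], [0, 0, 0], [0, 0, 0], [0, 0, 0], [0, 0, 0], [0, 0, 0], [0, 0, 0], [0, 0, 0]], gripper=[60, 60, 60, 60, 60, 60, 60, 60])

```text
t: 5.95
tcp_pos: [0.4905, 0.3352, 0.1585]
orientation: [-3.141, -0.001, -0.215]
wrist_force: [-0.2, 0.9, 0.4]
opening: 0.0513
finger_force: 0.0
```

Request:
apply_moves(linear=[[-0.002, -0.01, 0], [-0.004, -0.02, 0], [-0.006, -0.03, 0], [-0.008, -0.04, 0], [-0.01, -0.05, 0.01], [-0.012, -0.06, 0.02], [-0.014, -0.07, 0.03], [-0.016, -0.08, 0.03], [-0.018, -0.09, 0.03], [-0.023, -0.098, 0.03], [-0.023, -0.098, 0.03], [-0.023, -0.098, 0.03], [-0.023, -0.098, 0.03], [-0.023, -0.098, 0.03], [-0.023, -0.098, 0.03], [-0.023, -0.098, 0.03], [-0.023, -0.098, 0.03], [-0.023, -0.098, 0.03], [-0.023, -0.098, 0.03], [-0.023, -0.098, 0.03]], rotation=[[0, 0, 8], [0, 0, 16], [0, 0, 24], [0, 0, 32], [0, 0, 40], [0, 0, 48], [0, 0, 56], [0, 0, 64], [0, 0, 72], [0, 0, 80], [0, 0, 88], [0, 0, 96], [0, 0, 104], [0, 0, 112], [0, 0, 120], [0, 0, 128], [0, 0, 136], [0, 0, 144], [0, 0, 152], [0, 0, 157]], gripper=[60, 60, 60, 60, 60, 60, 60, 60, 60, 60, 60, 60, 60, 60, 60, 60, 60, 60, 60, 60])

```text
t: 7.95
tcp_pos: [0.4672, 0.2371, 0.1863]
orientation: [-3.142, -0.0, 2.53]
wrist_force: [-1.0, 0.5, 0.3]
opening: 0.0513
finger_force: 0.0
```

```bash
sed -i 's/        zt=np/        if m.sum()<30: print(k,"unseen"); continue\n        zt=np/' w.py; python3 s.py
python3 - <<'E'
from w import *
look("w2",[(.4905,.334),(.468,.237),(.576,.262)])
E
```

```text
{'t': 7.95, 'joint_positions': [0.246, 0.35, 1.568, 0.0, 1.223, -0.714], 'tcp_pos': [0.467, 0.237, 0.186], 'orientation': [-3.142, -0.0, 2.53], 'wrist_force': [-0.973, 0.451, 0.263], 'ft_torque': [-0.023, 0.024, 0.05], 'opening': 0.051} yaw 145.0
(0.4905, 0.334) top z 0.0728 mean [0.4902 0.3353 0.0718] rect [490.9 335.7  40.9  12.3   2.3] 599
(0.468, 0.237) top z 0.0757 mean [0.4674 0.2388 0.0745] rect [468.2 238.6   9.3  35.3  54.8] 229
(0.576, 0.262) top z 0.0787 mean [0.5759 0.2699 0.0778] rect [575.6 268.9  14.    6.4  17.7] 76
cam [0.408 0.279 0.329]
```

View pics/w2.png

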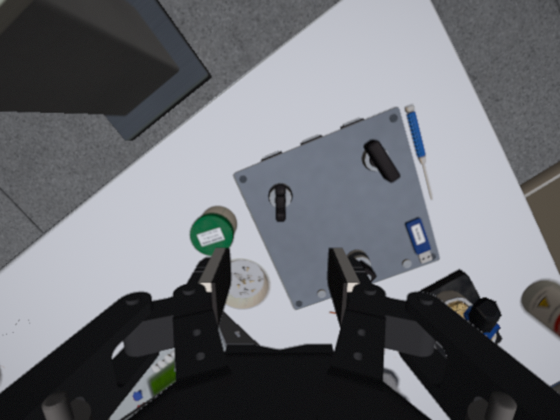

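Bar has sunk 5 mm (top z 72.8 mm, origin 44.8 mm, so tight). The wing is at (281,203), aligned between the fingers. I'll lower and grip.

Request:
apply_moves(linear=[[0.0005, 0.001, -0.03], [0.0005, 0.001, -0.06], [0.0005, 0.001, -0.09], [0.0005, 0.001, -0.11], [0.0005, 0.001, -0.12], [0.0005, 0.001, -0.127], [0.0005, 0.001, -0.127], [0.0005, 0.001, -0.127], [0.0005, 0.001, -0.127], [0.0005, 0.001, -0.127], [0.0005, 0.001, -0.127], [0.0005, 0.001, -0.127], [0.0005, 0.001, -0.127], [0.0005, 0.001, -0.127]], rotation=[[0, 0, 0], [0, 0, 0], [0, 0, 0], [0, 0, 0], [0, 0, 0], [0, 0, 0], [0, 0, 0], [0, 0, 0], [0, 0, 0], [0, 0, 0], [0, 0, 0], [0, 0, 0], [0, 0, 0], [0, 0, 0]], gripper=[60, 60, 60, 60, 60, 60, 60, 0, 0, 0, 0, 0, 0, 0], newtons=80)

```text
t: 9.4
tcp_pos: [0.468, 0.2381, 0.0602]
orientation: [3.141, 0.001, 2.525]
wrist_force: [-2.8, -1.2, 6.1]
opening: 0.0076
finger_force: 78.6
```

Request:
apply_moves(linear=[[0, 0, 0], [0, 0, 0], [0, 0, 0], [0, 0, -0.0005], [0, 0, -0.0005], [0, 0, -0.001], [0, 0, -0.001], [0, 0, -0.0015], [0, 0, -0.0015], [0, 0, -0.002]], rotation=[[0, 0, -5], [0, 0, -10], [0, 0, -15], [0, 0, -20], [0, 0, -25], [0, 0, -30], [0, 0, -35], [0, 0, -40], [0, 0, -45], [0, 0, -50]], gripper=[0, 0, 0, 0, 0, 0, 0, 0, 0, 0])

```text
t: 10.4
tcp_pos: [0.468, 0.2381, 0.058]
orientation: [3.141, 0.0, 1.649]
wrist_force: [-1.4, -1.0, 6.1]
opening: 0.008
finger_force: 79.1
```

```bash
python3 s.py
```

```text
{'t': 10.4, 'joint_positions': [0.248, 0.517, 1.696, -0.0, 0.927, 0.169], 'tcp_pos': [0.468, 0.238, 0.058], 'orientation': [3.141, 0.0, 1.649], 'wrist_force': [-1.358, -0.979, 6.079], 'ft_torque': [-0.219, 0.258, 0.2], 'opening': 0.008} yaw 94.5
```

Request:
apply_moves(linear=[[0, 0, 0], [0, 0, -0.0005], [0, 0, -0.0005], [0, 0, -0.001]], rotation=[[0, 0, -5], [0, 0, -10], [0, 0, -15], [0, 0, -20]], gripper=[0, 0, 0, 0])

```text
t: 10.8
tcp_pos: [0.4681, 0.2382, 0.0572]
orientation: [3.14, -0.0, 1.3]
wrist_force: [-1.9, -1.6, 8.3]
opening: 0.0077
finger_force: 79.3
```

```bash
python3 s.py
```

```text
{'t': 10.8, 'joint_positions': [0.248, 0.519, 1.697, -0.0, 0.925, 0.518], 'tcp_pos': [0.468, 0.238, 0.057], 'orientation': [3.14, -0.0, 1.3], 'wrist_force': [-1.873, -1.613, 8.346], 'ft_torque': [-0.229, 0.296, 0.189], 'opening': 0.008} yaw 74.5
```

Request:
apply_moves(linear=[[0, 0, 0], [0, 0, 0], [0, 0, -0.0005]], rotation=[[0, 0, -4], [0, 0, -8], [0, 0, -12]], gripper=[0, 0, 0])

```text
t: 11.1
tcp_pos: [0.4682, 0.2381, 0.0567]
orientation: [3.14, -0.001, 1.092]
wrist_force: [-2.1, -2.4, 7.9]
opening: 0.0078
finger_force: 79.5
```

```bash
python3 s.py
```

```text
{'t': 11.1, 'joint_positions': [0.247, 0.519, 1.697, -0.001, 0.924, 0.727], 'tcp_pos': [0.468, 0.238, 0.057], 'orientation': [3.14, -0.001, 1.092], 'wrist_force': [-2.147, -2.416, 7.894], 'ft_torque': [-0.339, 0.414, 0.159], 'opening': 0.008} yaw 62.6
```

Request:
apply_moves(linear=[[0, 0, 0], [0, 0, 0], [0, 0, -0.0005], [0, 0, -0.0005]], rotation=[[0, 0, -4], [0, 0, -8], [0, 0, -12], [0, 0, -16]], gripper=[0, 0, 0, 0])

```text
t: 11.5
tcp_pos: [0.4682, 0.2381, 0.0566]
orientation: [3.139, -0.0, 0.818]
wrist_force: [-2.5, -2.1, 8.8]
opening: 0.0078
finger_force: 122.0
```

```bash
python3 s.py
```

```text
{'t': 11.5, 'joint_positions': [0.248, 0.52, 1.697, -0.002, 0.923, 1.003], 'tcp_pos': [0.468, 0.238, 0.057], 'orientation': [3.139, -0.0, 0.818], 'wrist_force': [-2.527, -2.11, 8.79], 'ft_torque': [-0.25, 0.418, 2.546], 'opening': 0.008} yaw 46.9
```

Wing is at its stop (2.5 Nm). I'll let go, lift, and go above the square at yaw 18.6°, which keeps the wrist camera away from the iron.

Request:
apply_moves(linear=[[0, 0, 0], [0, 0, 0], [0, 0, 0], [0, 0, 0], [0, 0, 0], [0, 0, 0.03], [0, 0, 0.07], [0, 0, 0.11], [0, 0, 0.13], [0.02, 0.004, 0.13], [0.05, 0.01, 0.13], [0.08, 0.018, 0.13], [0.108, 0.0245, 0.13], [0.108, 0.0245, 0.13], [0.108, 0.0245, 0.13]], rotation=[[0, 0, 0], [0, 0, 0], [0, 0, 0], [0, 0, 0], [0, 0, 0], [0, 0, 0], [0, 0, 0], [0, 0, 0], [0, 0, 0], [0, 0, -7], [0, 0, -14], [0, 0, -21], [0, 0, -28], [0, 0, -28], [0, 0, -28]], gripper=[60, 60, 60, 60, 60, 60, 60, 60, 60, 60, 60, 60, 60, 60, 60])

```text
t: 13.0
tcp_pos: [0.5755, 0.2626, 0.1846]
orientation: [-3.141, 0.001, 0.327]
wrist_force: [-0.3, 0.0, -0.7]
opening: 0.0512
finger_force: 0.0
```

```bash
python3 s.py
python3 - <<'E'
from w import *
look("w3",[(.4905,.334),(.468,.237),(.576,.262)])
E
```

```text
{'t': 13.0, 'joint_positions': [0.243, 0.588, 1.208, 0.0, 1.347, 1.486], 'tcp_pos': [0.576, 0.263, 0.185], 'orientation': [-3.141, 0.001, 0.327], 'wrist_force': [-0.308, 0.009, -0.746], 'ft_torque': [0.013, 0.072, 0.075], 'opening': 0.051} yaw 18.8
(0.4905, 0.334) top z 0.0726 mean [0.4931 0.3349 0.0716] rect [492.  335.3  41.3  12.1   1. ] 474
(0.468, 0.237) top z 0.0721 mean [0.4698 0.2383 0.0706] rect [468.9 238.8  34.8  10.1  61.6] 156
(0.576, 0.262) top z 0.0787 mean [0.5782 0.2649 0.0778] rect [577.8 264.9  15.1  15.3  19. ] 302
cam [0.645 0.286 0.327]
```

View pics/w3.png

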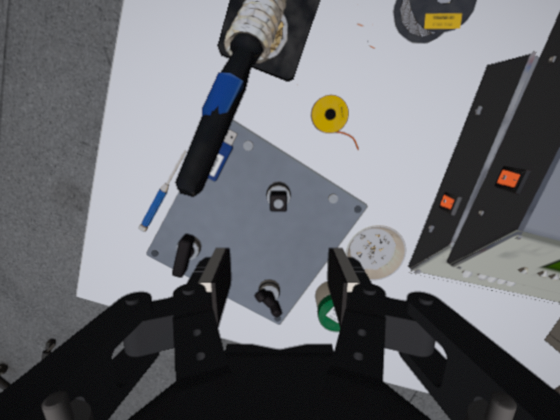

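The square is at (279,201) and aligned; the iron's end is at (190,185), clear. Both finished knobs sit at 72 mm. The two earlier grips put the square's axis at (0.5768, 0.2638).

Request:
apply_moves(linear=[[0.001, 0.001, -0.03], [0.001, 0.001, -0.06], [0.001, 0.001, -0.09], [0.001, 0.001, -0.105], [0.001, 0.001, -0.115], [0.001, 0.001, -0.122], [0.001, 0.001, -0.122], [0.001, 0.001, -0.122], [0.001, 0.001, -0.122], [0.001, 0.001, -0.122], [0.001, 0.001, -0.122], [0.001, 0.001, -0.122], [0.001, 0.001, -0.122]], rotation=[[0, 0, 0], [0, 0, 0], [0, 0, 0], [0, 0, 0], [0, 0, 0], [0, 0, 0], [0, 0, 0], [0, 0, 0], [0, 0, 0], [0, 0, 0], [0, 0, 0], [0, 0, 0], [0, 0, 0]], gripper=[45, 45, 45, 45, 45, 45, 45, 0, 0, 0, 0, 0, 0], newtons=80)

```text
t: 14.35
tcp_pos: [0.5772, 0.2639, 0.0646]
orientation: [3.142, -0.002, 0.326]
wrist_force: [-1.6, 0.9, 6.8]
opening: 0.0137
finger_force: 78.6
```

Request:
apply_moves(linear=[[0, 0, 0], [0, 0, 0], [0, 0, 0], [0, 0, -0.0005], [0, 0, -0.0005], [0, 0, -0.001], [0, 0, -0.001], [0, 0, -0.0015], [0, 0, -0.0015], [0, 0, -0.002], [0, 0, -0.002], [0, 0, -0.0025], [0, 0, -0.0025], [0, 0, -0.003]], rotation=[[0, 0, -5], [0, 0, -10], [0, 0, -15], [0, 0, -20], [0, 0, -25], [0, 0, -30], [0, 0, -35], [0, 0, -40], [0, 0, -45], [0, 0, -50], [0, 0, -55], [0, 0, -60], [0, 0, -65], [0, 0, -70]], gripper=[0, 0, 0, 0, 0, 0, 0, 0, 0, 0, 0, 0, 0, 0])

```text
t: 15.75
tcp_pos: [0.5771, 0.2635, 0.0616]
orientation: [-3.141, -0.001, -0.899]
wrist_force: [-3.5, -2.9, 8.7]
opening: 0.0134
finger_force: 79.0
```

```bash
python3 s.py
```

```text
{'t': 15.75, 'joint_positions': [0.244, 0.714, 1.33, -0.001, 1.096, 2.714], 'tcp_pos': [0.577, 0.264, 0.062], 'orientation': [-3.141, -0.001, -0.899], 'wrist_force': [-3.533, -2.878, 8.692], 'ft_torque': [-0.402, 0.499, 0.119], 'opening': 0.013} yaw -51.5
```

Request:
apply_moves(linear=[[0, 0, 0], [0, 0, 0], [0, 0, 0], [0, 0, 0], [0, 0, 0.02], [0, 0, 0.04], [-0.015, -0.015, 0.04], [-0.03, -0.03, 0.04], [-0.03, -0.03, 0.04], [-0.03, -0.03, 0.04], [-0.03, -0.03, 0.04], [-0.03, -0.03, 0.04], [-0.03, -0.03, 0.04], [-0.03, -0.03, 0.04], [-0.03, -0.03, 0.04], [-0.03, -0.03, 0.04], [-0.03, -0.03, 0.04], [-0.03, -0.03, 0.04], [-0.03, -0.03, 0.04], [-0.03, -0.03, 0.04]], rotation=[[0, 0, 0], [0, 0, 0], [0, 0, 0], [0, 0, 0], [0, 0, 0], [0, 0, 0], [0, 0, 0], [0, 0, 0], [0, 0, 8], [0, 0, 16], [0, 0, 24], [0, 0, 32], [0, 0, 40], [0, 0, 48], [0, 0, 56], [0, 0, 64], [0, 0, 72], [0, 0, 80], [0, 0, 88], [0, 0, 90]], gripper=[45, 45, 45, 45, 45, 45, 45, 45, 45, 45, 45, 45, 45, 45, 45, 45, 45, 45, 45, 45])

```text
t: 17.75
tcp_pos: [0.5468, 0.2337, 0.1003]
orientation: [-3.142, -0.0, 0.68]
wrist_force: [0.2, 0.6, -0.1]
opening: 0.0381
finger_force: 0.0
```

```bash
python3 s.py
python3 - <<'E'
from w import *
look("w4",[(.4905,.334),(.468,.237),(.5765,.264)])
E
```

```text
{'t': 17.75, 'joint_positions': [0.207, 0.589, 1.44, 0.0, 1.113, 1.097], 'tcp_pos': [0.547, 0.234, 0.1], 'orientation': [-3.142, -0.0, 0.68], 'wrist_force': [0.229, 0.614, -0.105], 'ft_torque': [-0.022, -0.065, 0.016], 'opening': 0.038} yaw 39.0
(0.4905, 0.334) top z 0.0726 mean [0.4933 0.3349 0.0717] rect [492.  335.5  41.7  12.4   1.7] 1178
(0.468, 0.237) unseen
(0.5765, 0.264) top z 0.0759 mean [0.5778 0.2647 0.0749] rect [577.6 264.6  15.5  15.4  38.5] 713
cam [0.604 0.28  0.243]
```

View pics/w4.png

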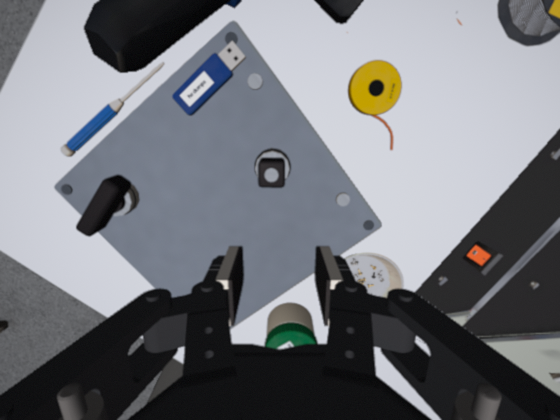

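The square is at (272,172), aligned (38.5°) and sunk 2.8 mm. I'll regrip with the tool 4 mm back from the iron.

Request:
apply_moves(linear=[[0.0135, 0.014, 0], [0.027, 0.0275, 0], [0.027, 0.0275, -0.02], [0.027, 0.0275, -0.03], [0.027, 0.0275, -0.04], [0.027, 0.0275, -0.04], [0.027, 0.0275, -0.04], [0.027, 0.0275, -0.04], [0.027, 0.0275, -0.04], [0.027, 0.0275, -0.04], [0.027, 0.0275, -0.04], [0.027, 0.0275, -0.04]], rotation=[[0, 0, 0], [0, 0, 0], [0, 0, 0], [0, 0, 0], [0, 0, 0], [0, 0, 0], [0, 0, 0], [0, 0, 0], [0, 0, 0], [0, 0, 0], [0, 0, 0], [0, 0, 0]], gripper=[45, 45, 45, 45, 45, 45, 0, 0, 0, 0, 0, 0], newtons=90)

```text
t: 19.0
tcp_pos: [0.5739, 0.2614, 0.0614]
orientation: [3.141, -0.001, 0.675]
wrist_force: [-2.9, -0.5, 6.2]
opening: 0.0134
finger_force: 88.7
```

Request:
apply_moves(linear=[[-0.0002, 0.0003, 0], [-0.0003, 0.0006, 0], [-0.0005, 0.0009, -0.0005], [-0.0006, 0.0012, -0.0005], [-0.0007, 0.0015, -0.001], [-0.0008, 0.0019, -0.001]], rotation=[[0, 0, -5], [0, 0, -10], [0, 0, -15], [0, 0, -20], [0, 0, -25], [0, 0, -30]], gripper=[0, 0, 0, 0, 0, 0])

```text
t: 19.6
tcp_pos: [0.5731, 0.2632, 0.0601]
orientation: [-3.142, -0.001, 0.149]
wrist_force: [-1.8, -0.4, 2.9]
opening: 0.0132
finger_force: 88.4
```

```bash
python3 s.py
```

```text
{'t': 19.6, 'joint_positions': [0.245, 0.709, 1.345, -0.0, 1.087, 1.667], 'tcp_pos': [0.573, 0.263, 0.06], 'orientation': [-3.142, -0.001, 0.149], 'wrist_force': [-1.791, -0.364, 2.87], 'ft_torque': [0.026, 0.327, 0.144], 'opening': 0.013} yaw 8.5
```

Request:
apply_moves(linear=[[0, 0.0003, 0], [-0.0001, 0.0007, -0.0005], [0, 0.001, -0.0005], [0, 0.0014, -0.001]], rotation=[[0, 0, -5], [0, 0, -10], [0, 0, -15], [0, 0, -20]], gripper=[0, 0, 0, 0])

```text
t: 20.0
tcp_pos: [0.5731, 0.2645, 0.0592]
orientation: [-3.141, -0.001, -0.2]
wrist_force: [-2.3, -1.0, 7.4]
opening: 0.013
finger_force: 88.9
```

```bash
python3 s.py
```

```text
{'t': 20.0, 'joint_positions': [0.247, 0.711, 1.343, -0.0, 1.086, 2.019], 'tcp_pos': [0.573, 0.265, 0.059], 'orientation': [-3.141, -0.001, -0.2], 'wrist_force': [-2.28, -1.026, 7.406], 'ft_torque': [-0.166, 0.557, 0.099], 'opening': 0.013} yaw -11.5
```

Request:
apply_moves(linear=[[0.0001, 0.0003, 0], [0.0002, 0.0007, -0.0005], [0.0003, 0.001, -0.0005]], rotation=[[0, 0, -5], [0, 0, -10], [0, 0, -15]], gripper=[0, 0, 0])

```text
t: 20.3
tcp_pos: [0.5734, 0.2655, 0.0587]
orientation: [-3.141, -0.001, -0.462]
wrist_force: [-3.4, 0.1, 3.8]
opening: 0.0135
finger_force: 88.5
```

```bash
python3 s.py
```

```text
{'t': 20.3, 'joint_positions': [0.249, 0.713, 1.341, -0.0, 1.086, 2.282], 'tcp_pos': [0.573, 0.265, 0.059], 'orientation': [-3.141, -0.001, -0.462], 'wrist_force': [-3.386, 0.07, 3.754], 'ft_torque': [-0.111, 0.372, 0.187], 'opening': 0.013} yaw -26.5
```

Request:
apply_moves(linear=[[0.0001, 0.0002, 0], [0.0002, 0.0005, 0], [0.0003, 0.0007, 0], [0.0003, 0.0008, 0]], rotation=[[0, 0, -4], [0, 0, -8], [0, 0, -12], [0, 0, -15]], gripper=[0, 0, 0, 0])

```text
t: 20.7
tcp_pos: [0.5726, 0.2674, 0.0586]
orientation: [-3.142, 0.002, -0.722]
wrist_force: [-6.9, 4.8, 5.2]
opening: 0.0135
finger_force: 101.9
```

```bash
python3 s.py
```

```text
{'t': 20.7, 'joint_positions': [0.251, 0.714, 1.34, 0.002, 1.089, 2.543], 'tcp_pos': [0.573, 0.267, 0.059], 'orientation': [-3.142, 0.002, -0.722], 'wrist_force': [-6.86, 4.823, 5.183], 'ft_torque': [0.901, 1.227, 0.756], 'opening': 0.014} yaw -41.4
```

Request:
apply_moves(linear=[[0, 0, 0], [0, 0, 0], [0, 0, 0], [0, 0, 0], [0, 0, 0.02], [0, 0, 0.04], [-0.015, -0.025, 0.04], [-0.03, -0.05, 0.05], [-0.03, -0.05, 0.07], [-0.03, -0.05, 0.07]], rotation=[[0, 0, 0], [0, 0, 0], [0, 0, 0], [0, 0, 0], [0, 0, 0], [0, 0, 0], [0, 0, 0], [0, 0, 0], [0, 0, 0], [0, 0, 0]], gripper=[45, 45, 45, 45, 45, 45, 45, 45, 45, 45])

```text
t: 21.7
tcp_pos: [0.5448, 0.2159, 0.1304]
orientation: [-3.138, -0.003, -0.722]
wrist_force: [0.0, -0.7, 0.4]
opening: 0.0384
finger_force: 0.0
```

```bash
python3 s.py
python3 - <<'E'
from w import *
look("w5",[(.4905,.334),(.468,.237),(.5765,.264)])
from bench import viewer
c=viewer.calibration("top");p,d=viewer.capture("top");cv2.imwrite("pics/top5.png",cv2.resize(p[100:290,170:400,::-1],None,fx=3.1,fy=3.1))
E
```

```text
{'t': 21.7, 'joint_positions': [0.178, 0.535, 1.444, -0.0, 1.158, 2.47], 'tcp_pos': [0.545, 0.216, 0.13], 'orientation': [-3.138, -0.003, -0.722], 'wrist_force': [0.018, -0.667, 0.363], 'ft_torque': [0.022, 0.0, -0.012], 'opening': 0.038} yaw -41.4
(0.4905, 0.334) unseen
(0.468, 0.237) top z 0.0719 mean [0.4759 0.2485 0.0708] rect [475.3 248.9  11.3   9.6  63.2] 138
(0.5765, 0.264) top z 0.0731 mean [0.5776 0.2629 0.0721] rect [577.4 263.5  15.5  16.2  61.6] 407
cam [0.599 0.168 0.273]
```

View pics/w5.png

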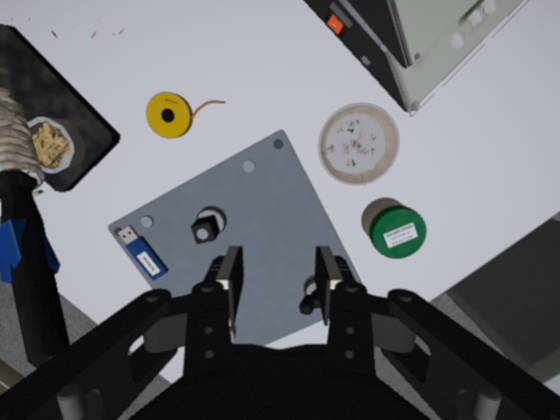

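All the things lie where they were; the square at (205,229) is at 73.1 mm after about 137°. The grip slipped about 13° at only 0.76 Nm, so I'll regrip it centred and confirm the stop.

Request:
apply_moves(linear=[[0.016, 0.024, 0], [0.032, 0.048, 0], [0.032, 0.048, -0.03], [0.032, 0.048, -0.05], [0.032, 0.048, -0.062], [0.032, 0.048, -0.072], [0.032, 0.048, -0.072], [0.032, 0.048, -0.072], [0.032, 0.048, -0.072], [0.032, 0.048, -0.072], [0.032, 0.048, -0.072], [0.032, 0.048, -0.072], [0.032, 0.048, -0.072]], rotation=[[0, 0, 7], [0, 0, 13], [0, 0, 13], [0, 0, 13], [0, 0, 13], [0, 0, 13], [0, 0, 13], [0, 0, 13], [0, 0, 13], [0, 0, 13], [0, 0, 13], [0, 0, 13], [0, 0, 13]], gripper=[45, 45, 45, 45, 45, 45, 45, 0, 0, 0, 0, 0, 0], newtons=90)

```text
t: 23.1
tcp_pos: [0.5761, 0.2643, 0.0571]
orientation: [-3.14, -0.002, -0.494]
wrist_force: [-1.8, -1.8, 6.7]
opening: 0.0138
finger_force: 88.5
```

Request:
apply_moves(linear=[[0, 0, 0], [0, 0, 0], [0, 0, 0]], rotation=[[0, 0, -3], [0, 0, -6], [0, 0, -8]], gripper=[0, 0, 0])

```text
t: 23.4
tcp_pos: [0.5762, 0.2643, 0.0571]
orientation: [-3.141, -0.002, -0.632]
wrist_force: [-0.7, -0.6, 5.4]
opening: 0.0132
finger_force: 90.9
```

```bash
python3 s.py
```

```text
{'t': 23.4, 'joint_positions': [0.246, 0.718, 1.336, -0.001, 1.085, 2.45], 'tcp_pos': [0.576, 0.264, 0.057], 'orientation': [-3.141, -0.002, -0.632], 'wrist_force': [-0.692, -0.631, 5.385], 'ft_torque': [-0.16, 0.048, 1.692], 'opening': 0.013} yaw -36.2
```

Torque of 1.7 Nm confirms the stop. I'll release, lift and retreat.

Request:
apply_moves(linear=[[0, 0, 0], [0, 0, 0], [0, 0, 0], [0, 0, 0], [0, 0, 0.02], [0, 0, 0.04], [-0.015, -0.025, 0.06], [-0.03, -0.05, 0.09], [-0.03, -0.05, 0.12], [-0.03, -0.05, 0.12], [-0.03, -0.05, 0.12], [-0.03, -0.05, 0.12]], rotation=[[0, 0, 0], [0, 0, 0], [0, 0, 0], [0, 0, 0], [0, 0, 0], [0, 0, 0], [0, 0, 0], [0, 0, 0], [0, 0, 0], [0, 0, 0], [0, 0, 0], [0, 0, 0]], gripper=[45, 45, 45, 45, 45, 45, 45, 45, 45, 45, 45, 45])

```text
t: 24.6
tcp_pos: [0.5451, 0.2143, 0.1745]
orientation: [3.14, 0.001, -0.634]
wrist_force: [-0.4, -0.4, -0.3]
opening: 0.0384
finger_force: 0.0
```

Run:
```python
from w import *
look("w6",[(.4905,.334),(.468,.237),(.5765,.264)])
print(manip.hand_in())
```

```text
(0.4905, 0.334) unseen
(0.468, 0.237) top z 0.0715 mean [0.4757 0.2487 0.0707] rect [475.1 248.9  10.9   9.6  66.5] 99
(0.5765, 0.264) top z 0.0729 mean [0.5779 0.2634 0.072 ] rect [577.7 264.   16.4  16.2  58.9] 314
cam [0.604 0.172 0.317]
the job is handed in; nothing more can be done
None
```

I screwed the bar, wing and square knobs down in that order, each until the torque jumped at its stop, let each one go, saw nothing displaced in the pictures, and handed the job in at about 25 s; the hand-in gave no verdict.

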